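# Lay a drained damper on the drain board against a chock and slip on its travel spacer

### The job

Lay the wooden twin chock flat and square across the sloping drain board, its wedge toes uphill and with room above it, then take the damper out of the drip rack and lay it on its side on the board just above the chock, letting go only when it rests against both wedges so that it cannot roll off. Then slip the open C-shaped spacer down over the bare rod until it is fully seated on it, and leave everything at rest, released. Do not let the damper roll free, and leave the bush, tin and wrench where they are.

Things in the scene. Friction and masses are not known exactly. Their poses are not given: they have to be found in the camera images.
- board_top (a point): Drain board: fixed aluminium sheet, 300 mm (its x) by 260 mm (y), sloping 10 degrees down to a narrow open drip pan. This point: middle of the sloping face, about 80 mm above the bench. x runs level across the slope, roughly away from the robot; +y straight uphill; z square off the sheet. Side hems 3 mm proud; upstand 20 mm high on the top edge.
- drip_rack: Drip rack: fixed steel stand in a shallow tray, holding the damper in two V-saddles (12 mm wide, 55 mm either side of the body's middle), leaning 33 degrees from level, rod end low against a slotted stop. Origin on the bench straight below the body's middle; the damper's high end points along the rack's +x, its rod along -x. It lifts out square to its axis.
- damper: Damper (small shock absorber): grey round body 56 mm across, 150 mm long, about 0.8 kg; bright rod 16 mm across out of one end; a 30 mm eye at both ends. Origin on the axis, middle of the body (137 mm above the bench in the rack); +x along the axis to the rod; balance point about x = 7 mm. It rolls on its body (y, z turn with it) and rolls down the board by itself.
- rod_mid (a point): Middle of the damper's bare rod, on its axis, 121 mm from the middle of the body; bare rod from about 38 mm before to 44 mm beyond this point along the damper's x.
- chock: Wooden twin chock, rubber sole, 0.28 kg: a batten 130 mm long (x), 30 mm wide (y), 26 mm high, and on its +y side, at its two ends, two wedges 35 mm wide (60 mm clear between them), falling at 30 degrees from 26 mm high at y = 15 mm to thin toes at y = 60 mm. Origin: middle of the batten's underside. A damper resting on both faces has its axis at y = 67.5, z = 28 mm.
- spacer: Travel spacer: black plastic C-shaped block, 30 mm long (x, along the slot), 38 mm wide (y), 35 mm high, 50 g, standing on its legs, slot open downwards. Origin on the slot's centre line: feet 18 mm below, top 17 mm above, slot's end 9 mm above. Slot 18.5 mm wide, flared to 26 mm at the feet. Outer sides flat up to 12 mm above the origin. Seated, the origin is about 1 mm below the rod's axis.
- bush: Bystander: closed steel bush, 38 mm across, 30 mm high, standing on end. Origin under its base.
- grease_tin: Bystander: round tin, 84 mm across, 70 mm tall. Origin under its base.
- wrench: Bystander: wrench lying on the bench, 190 mm long.
Things that resemble listed ones, but are neither listed nor needed, are in the scene too. Leave any red look-alike of the spacer alone. Several things have the shape of the chock; the one meant has the colours described above.

How it is judged:
On the way, in this order (a step that is already met when the one before it is completed fails the run):
1. the chock lies flat across the drain board, released, while the damper is not yet on the board (x of chock in the frame of board_top between -0.085 and 0.085 m and y of chock in the frame of board_top between -0.115 and 0.03 m and z of chock in the frame of board_top between -0.004 and 0.004 m and angle between the z axis of chock and the z axis of board_top, either way round below 0.07 rad and angle between the x axis of chock and the x axis of board_top, either way round below 0.17 rad and contact force between the fingers and chock below 0.05 N and distance between damper and board_top above 0.15 m), for 0.2 s.
2. the damper lies on the board against the chock, let go and at rest, the spacer not yet on it (x of chock in the frame of board_top between -0.085 and 0.085 m and y of chock in the frame of board_top between -0.115 and 0.03 m and z of chock in the frame of board_top between -0.004 and 0.004 m and angle between the z axis of chock and the z axis of board_top, either way round below 0.07 rad and angle between the x axis of chock and the x axis of board_top, either way round below 0.17 rad and x of damper in the frame of chock between -0.042 and 0.042 m and y of damper in the frame of chock between 0.058 and 0.077 m and z of damper in the frame of board_top between 0.024 and 0.032 m and angle between the x axis of damper and the x axis of chock, either way round below 0.12 rad and contact force between damper and chock above 0.1 N and contact force between the fingers and damper below 0.05 N and linear speed of damper below 0.01 m/s and angular speed of damper below 0.3 rad/s and distance between spacer and damper above 0.15 m), for 0.3 s.
3. the spacer is seated on the bare rod (x of spacer in the frame of damper between 0.088 and 0.158 m and y of spacer in the frame of damper between -0.004 and 0.004 m and z of spacer in the frame of damper between -0.004 and 0.004 m and angle between the x axis of spacer and the x axis of damper, either way round below 0.12 rad and x of damper in the frame of chock between -0.042 and 0.042 m and y of damper in the frame of chock between 0.058 and 0.077 m and z of damper in the frame of board_top between 0.024 and 0.032 m and angle between the x axis of damper and the x axis of chock, either way round below 0.12 rad and contact force between damper and chock above 0.1 N), for 0.2 s.
At the end, for the whole second after the job is handed in: Chock flat on the board (4 mm), square to the slope within 10 degrees, toes uphill; damper resting on the sheet against both wedges, centred within 42 mm, parallel within 7 degrees; spacer on the bare rod, slot centre within 4 mm of its axis, in line within 7 degrees; all released and at rest (all of step 3 and x of chock in the frame of board_top between -0.085 and 0.085 m and y of chock in the frame of board_top between -0.115 and 0.03 m and z of chock in the frame of board_top between -0.004 and 0.004 m and angle between the z axis of chock and the z axis of board_top, either way round below 0.07 rad and angle between the x axis of chock and the x axis of board_top, either way round below 0.17 rad and contact force between the fingers and chock below 0.05 N and contact force between the fingers and damper below 0.05 N and contact force between the fingers and spacer below 0.05 N and linear speed of each of damper, chock, spacer below 0.01 m/s and angular speed of each of damper, chock, spacer below 0.3 rad/s); the robot touches nothing.
It fails at once if the damper rolls free: faster than 3.5 rad/s (about 0.1 m/s) with the fingers off it (angular speed of damper above 3.5 rad/s and contact force between the fingers and damper below 0.05 N).
It fails at once if the damper falls into the pan or onto the bench (height (world z) of damper below 0.065 m).
It fails at once if the bush, grease tin or wrench is moved by more than 25 mm (distance of any of bush, grease_tin, wrench from where it was at the start of the episode above 0.025 m).
It also fails if it takes over 70 s, if anything falls off the work surface, if the arm or the gripper's body presses on something with over 40 N, if the wrist force passes 120 N, or if a joint passes its speed limit or range.

### The arm

A 7-joint arm with a two-finger parallel gripper is mounted at the origin on the work surface. World frame = base frame: x ahead of the robot, y to its left, z up, the work surface at z = 0. Lengths are in m, angles in rad, forces in N, time in s.
With the tool pointing down it reaches from about 0.4 to 0.85 m from the base axis. Payload 10.4 kg.
Tool frame: the origin (TCP) lies on the centre line of the jaws, within the pads' length; the fingertips stand 11 mm ahead of it and the grasp point (between the pads) lies 8 mm behind it; z points along the fingers, y is the line along which they close (so a half turn about z gives the same grasp; the last joint's range is limited). The gripper opens to 87 mm and grips with 3 to 60 N. Pads are 19 mm wide; open, the fingers measure 117 mm over their backs; the gripper's body (75 mm by 190 mm) begins 51 mm behind the grasp point.
Start: joints at [-1.184, 0.332, -0.065, 1.46, 0.022, 1.35, -0.088], TCP at [0.249, 0.573, 0.234] pointing down, gripper open.
Joint ranges: [-2.6, 2.6], [-0.5, 2.12], [-1.47, 1.34], [0.16, 2.42], [-1.27, 4.41], [0.06, 2.06], [-2.6, 2.6]. Speed limits (rad/s): [2.22, 2.22, 2.79, 2.79, 3.14, 3.14, 3.14].

### API

Orientations are given as a unit quaternion [x, y, z, w].
In Python, from bench import r gives the robot as it stands.
- The arm moves only by the shell command python3 -m pendant 'ROWS' [OPENING] [FORCE]. ROWS is JSON, a list of rows, each a list of 4 numbers: the shift along the tool's x, y, z in m, then the turn about the tool's z in rad. A call has 1 to 8 rows; each row shifts and turns the commanded pose from where the row before left it, along the tool's axes as they then stand; what a row does not reach is not made up. A row lasts 1/12 s, in which the tool goes at most 41.7 mm and 7.16 degrees, less where a joint would pass 70% of its speed; a pose out of reach is approached as far as the arm can. A call with a gripper value outside its range is refused whole. OPENING is the opening, from 0 (shut) to 1 (fully open), set as the call begins (- or left out, the last holds). The fingers move at their own pace and stop on an object; FORCE is the grip in N (left out, the last holds). Time passes only in rows, so rows that do not move let the fingers close. It gives the time, the measured TCP pose, the force, the opening and the grip force at its end, in the units of the state.
- r.read_state(): the state, without advancing time (a new reading comes with each control period).
- r.camera(name): name is "scene" or "side" or "wrist"; returns a dict with "img" (480x640x3 uint8, red, green, blue), "camera_matrix" (3x3 intrinsics, pixels), "dist_coeffs" ([k1, k2, p1, p2, k3] as OpenCV has them; the pictures are not rectified), "xyz" and "attitude" of the camera in the world. Camera axes: x right, y down, z forward; pixel columns grow to the right and rows downward; lengths in m; the calibration is good to about 2 mm. A picture is of the moment at which its call begins. There is no depth.
- r.close_job(): hands the job in; it is judged then, once.
Trained networks look in the newest picture that a camera, given by its name, has taken for a name from the list of things; names that differ only in an ending like _2 or _b are one class to them, and where a whole thing is asked for, a point or a joint stands for the part that bears it (a point fixed in the world has none). Each returns a list of dicts, best first, with "score" (0 to 1); they miss things now and then, are a little off and sometimes report something else, mostly with a low value. They report only what shows in the picture. A call takes as long as a camera call. They do not tell look-alikes from the thing itself.
- r.outline_of(thing, camera): "mask" (480x640 bool, what is visible of it) and "bbox" ([centre column, centre row, width, height] in pixels, round what is visible of it).
The state is a dict: "time": time; "joint_positions": joint angles; "joint_vel": joint speeds; "joint_torque": joint torques, N m; "ee_pos": TCP position; "eef_rot": TCP orientation; "ft_force": force on the tool from outside, world axes, zero at the start; "torque": the same for the moment, N m; "width": finger opening in m; "grip_force": force on a finger pad.
Only numpy, scipy, OpenCV 4.12 (cv2) and the standard library are available. Lean on these libraries where they do the work, as an engineer would, in place of code of your own. Each camera call takes 0.05 s, during which the arm holds its last target. There are 200 camera calls.

## Working session

There is one attempt and no reset: what is moved stays moved. The work goes in short steps, Python scripts to look and compute and a shell command to move; the robot and the scene stay as the last step left them, time stands still between calls to the robot, and variables do not carry over. Pictures are saved under pics/ and viewed, at most 10 in all, crops included, and the job is handed in when it is done.

```bash
mkdir -p pics; ls
cat > h.py <<'E'
import numpy as np,cv2
from bench import r
from scipy.spatial.transform import Rotation as R
def shot(n,save=None):
    c=r.camera(n)
    if save: cv2.imwrite('pics/'+save,c['img'][:,:,::-1])
    return c
def cam(c):
    a=np.array(c['attitude'],float)
    Rm=a if a.shape==(3,3) else R.from_quat(a).as_matrix()
    return Rm,np.array(c['xyz'])
def ray(c,uv):
    Rm,o=cam(c)
    p=cv2.undistortPoints(np.array(uv,float).reshape(-1,1,2),c['camera_matrix'],np.array(c['dist_coeffs']))[:,0]
    d=np.c_[p,np.ones(len(p))]@Rm.T
    return o,d
def atz(c,uv,z):
    o,d=ray(c,uv); return o+d*((z-o[2])/d[:,2])[:,None]
def proj(c,P):
    Rm,o=cam(c); q=(np.array(P,float).reshape(-1,3)-o)@Rm
    return cv2.projectPoints(q,np.zeros(3),np.zeros(3),c['camera_matrix'],np.array(c['dist_coeffs']))[0][:,0]
E
python3 - <<'E'
from h import *
for n in('scene','side'):
    c=shot(n,n+'0.png'); print(n,c['xyz'],np.round(c['attitude'],3))
    for t in['board_top','drip_rack','damper','chock','spacer','bush','grease_tin','wrench']:
        for d in r.outline_of(t,n): print(t,round(d['score'],2),np.round(d['bbox']))
E
```

```text
pics
scene [ 1.2008353  -0.29423729  0.90790045] [ 0.756  0.537 -0.215 -0.307]
board_top 0.92 [383. 289. 206. 181.]
drip_rack 0.86 [492. 243. 114. 103.]
damper 0.8 [510. 215. 101.  30.]
chock 0.77 [188. 283.  68.  32.]
chock 0.37 [225. 385.  24.  30.]
spacer 0.89 [203. 352.  24.  28.]
spacer 0.8 [226. 318.  20.  25.]
bush 0.76 [225. 385.  20.  23.]
bush 0.37 [381. 288. 206. 180.]
grease_tin 0.58 [510. 312.  50.  49.]
wrench 0.93 [135. 357.  21.  81.]
side [ 0.28035503 -0.6439266   0.83230029] [ 0.924 -0.132  0.053 -0.354]
board_top 0.79 [353. 232. 163. 154.]
damper 0.57 [296. 131.  92.  76.]
chock 0.77 [333. 395.  45.  76.]
chock 0.64 [248. 421.  74.  82.]
spacer 0.92 [379. 350.  19.  26.]
spacer 0.74 [422. 369.  22.  25.]
spacer 0.26 [298. 130.  96.  77.]
bush 0.79 [455. 346.  19.  20.]
grease_tin 0.53 [373. 150.  34.  18.]
wrench 0.73 [432. 444. 107.  50.]
```

View pics/scene0.png

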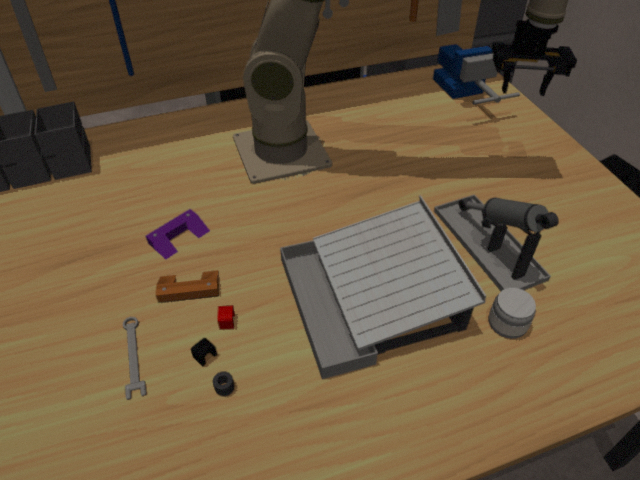

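View pics/side0.png

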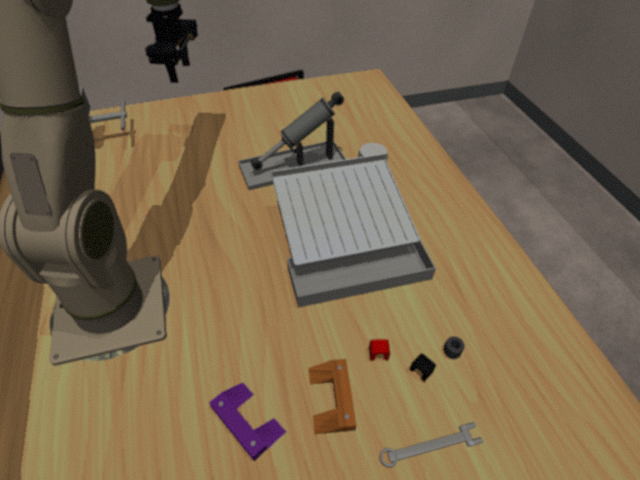

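```bash
cat >> h.py <<'E'
from scipy.optimize import minimize,least_squares
def box(x0,x1,y0,y1,z0,z1): return np.array([[x,y,z] for x in(x0,x1) for y in(y0,y1) for z in(z0,z1)])
def wedge(x0,x1): return np.array([[x,y,z] for x in(x0,x1) for y,z in((.015,0),(.015,.026),(.06,0))])
CH=[box(-.065,.065,-.015,.015,0,.026),wedge(-.065,-.030),wedge(.030,.065)]
SP=[box(-.015,.015,-.019,.019,0,.035)]
def cyl(x0,x1,rad):
    t=np.linspace(0,2*np.pi,24)
    return np.array([[x,rad*np.cos(a),rad*np.sin(a)] for x in(x0,x1) for a in t])
def place(p,pts): # x,y,yaw,z
    c,s=np.cos(p[2]),np.sin(p[2]); z=p[3] if len(p)>3 else 0
    return np.c_[p[0]+c*pts[:,0]-s*pts[:,1],p[1]+s*pts[:,0]+c*pts[:,1],pts[:,2]+z]
def render(c,model,S=4):
    m=np.zeros((480*S,640*S),np.uint8)
    for P in model:
        q=proj(c,P)*S+S/2
        cv2.fillConvexPoly(m,cv2.convexHull(q.astype(np.float32)).astype(np.int32),1)
    return m
def fit(obs,model,p0,S=4):
    big=[(c,cv2.resize(m.astype(np.uint8),None,fx=S,fy=S,interpolation=cv2.INTER_NEAREST)) for c,m in obs]
    def f(p):
        return sum(1-(lambda a:(a&m).sum()/max(1,(a|m).sum()))(render(c,[place(p,P) for P in model],S)) for c,m in big)/len(big)
    best=None
    for dy in(-.25,0,.25):
        s=np.array(p0,float);s[2]+=dy
        o=minimize(f,s,method='Nelder-Mead',options=dict(initial_simplex=[s]+[s+np.eye(len(s))[i]*(.25 if i==2 else .012) for i in range(len(s))],xatol=3e-4,fatol=1e-4,maxiter=150))
        if best is None or o.fun<best.fun: best=o
    return best
def mask(n,thing,uv):
    L=r.outline_of(thing,n)
    return min(L,key=lambda d:np.hypot(d['bbox'][0]-uv[0],d['bbox'][1]-uv[1]))['mask']
E
python3 - <<'E'
from h import *
s=r.read_state();print(s['ee_pos'],np.round(R.from_quat(s['eef_rot']).as_matrix(),3),s['width'])
a=shot('scene');b=shot('side')
for nm,mod,ua,ub,z,yaw in(('chock',CH,(188,283),(333,395),.01,np.pi/2),('spacer',SP,(203,352),(422,369),.017,.8),):
    g=(atz(a,[ua],z)+atz(b,[ub],z))[0]/2; print(nm,atz(a,[ua],z)[0],atz(b,[ub],z)[0])
    o=fit([(a,mask('scene',nm,ua)),(b,mask('side',nm,ub))],mod,[g[0],g[1],yaw]);print(o.x,o.fun)
# board corners
B=np.array([[-.15,-.13,0],[-.15,.13,.02],[.15,.13,.02],[.15,-.13,0]])
ca,sa=np.cos(np.radians(10)),np.sin(np.radians(10))
def bw(p,P): return place([p[0],p[1],p[2],p[3]],np.c_[P[:,0],ca*P[:,1]-sa*P[:,2],sa*P[:,1]+ca*P[:,2]])
A1=np.array([[315,240],[424,205],[481,297],[355,342]]);A2=np.array([[287,262],[274,168],[386,157],[418,240]])
f=lambda p:np.r_[(proj(a,bw(p,B))-A1).ravel(),(proj(b,bw(p,B))-A2).ravel()]
g=atz(a,[[393,270]],.08)[0]
o=least_squares(f,[g[0],g[1],.05,.08]);print('board',o.x,np.round(o.fun.reshape(-1,2),1).tolist());pb=o.x
# damper
DM=[cyl(-.075,.075,.028),cyl(.075,.165,.008),cyl(.165,.195,.015),cyl(-.105,-.075,.015)]
L=np.radians(33)
def rk(P): return np.c_[-np.cos(L)*P[:,0]+np.sin(L)*P[:,2],-P[:,1],-np.sin(L)*P[:,0]-np.cos(L)*P[:,2]] # rack frame
g=(atz(a,[(513,215)],.137)+atz(b,[(307,122)],.137))[0]/2;print(atz(a,[(513,215)],.137),atz(b,[(307,122)],.137))
mods=[rk(P)+[0,0,.137] for P in DM]
o=fit([(a,mask('scene','damper',(510,215))),(b,mask('side','damper',(296,131)))],mods,[g[0],g[1],0.],2);print('rack',o.x,o.fun);pr=o.x
im=[]
for c,(x0,y0) in((a,(290,190)),(b,(230,80))):
    i=c['img'][:,:,::-1].copy()
    i=cv2.resize(i,None,fx=2.6,fy=2.6,interpolation=cv2.INTER_CUBIC)
    cv2.polylines(i,[np.int32(proj(c,bw(pb,B))*2.6)],True,(0,0,255),1)
    for P in mods[:1]+mods[2:]: cv2.polylines(i,[cv2.convexHull(np.int32(proj(c,place(pr,P))*2.6))],True,(0,255,0),1)
    im.append(i[int(y0*2.6):int(y0*2.6)+560,int(x0*2.6):int(x0*2.6)+(720)])
v=np.hstack([cv2.resize(x,(400,311)) if 0 else x[:, :] for x in im])
cv2.imwrite('pics/o1.png',cv2.resize(v,(800,311)))
E
```

```text
[0.24905874 0.57326811 0.23356313] [[-0.917  0.398  0.   ]
 [ 0.398  0.917  0.   ]
 [ 0.     0.    -1.   ]] 0.08734501308215979
chock [ 0.40727368 -0.32827244  0.01      ] [ 0.41235008 -0.32999392  0.01      ]
[ 0.42941527 -0.33276075  1.39273745] 0.04467812754895362
spacer [ 0.59683609 -0.32900023  0.017     ] [ 0.59410782 -0.33212303  0.017     ]
[ 0.59677998 -0.3281204   0.49565779] 0.2385898201054032
board [ 0.56381863  0.08385717 -0.08722217  0.07390075] [[1.2, -3.2], [0.7, -7.7], [2.7, 2.7], [-1.1, 5.2], [1.8, 1.3], [-2.2, 1.5], [0.8, -1.6], [-2.0, 3.9]]
[[0.55847747 0.36249485 0.137     ]] [[0.55772697 0.36765617 0.137     ]]Traceback (most recent call last):
  File "<stdin>", line 21, in <module>
  File "h.py", line 51, in mask
    return min(L,key=lambda d:np.hypot(d['bbox'][0]-uv[0],d['bbox'][1]-uv[1]))['mask']
           ~~~^^^^^^^^^^^^^^^^^^^^^^^^^^^^^^^^^^^^^^^^^^^^^^^^^^^^^^^^^^^^^^^^
ValueError: min() iterable argument is empty
```

```bash
cat >> h.py <<'E'
def delta(x,y,z,yaw=None):
    "tool-frame shift to TCP x,y,z from the measured pose; turn so tool y points at world angle yaw (mod pi)"
    s=r.read_state();M=R.from_quat(s['eef_rot']).as_matrix();d=M.T@(np.array([x,y,z])-s['ee_pos'])
    cur=np.arctan2(M[1,1],M[0,1]);t=0 if yaw is None else -((yaw-cur+np.pi/2)%np.pi-np.pi/2)
    print('t',s['time'],'pos',np.round(s['ee_pos'],4),'tool-y yaw',round(cur,3),'j7',np.round(s['joint_positions'][6],2),'shift',np.round(d,4),'turn',round(t,3))
E
Z='[-0.0332,-0.0228,-0.0083,0]';python3 -m pendant "[[-0.0332,-0.0228,-0.0083,0],[-0.0332,-0.0228,-0.0083,0],[-0.0332,-0.0228,-0.0083,0],[-0.0332,-0.0228,-0.0083,0],[-0.0332,-0.0228,-0.0083,0],[-0.0332,-0.0228,-0.0083,0],[-0.0332,-0.0228,-0.0083,0],[-0.0332,-0.0228,-0.0083,0]]" 1 20
python3 -m pendant "[[-0.0163,-0.0361,0.006,0],[-0.0163,-0.0361,0.006,0],[-0.0163,-0.0361,0.006,0],[-0.0163,-0.0361,0.006,0],[-0.0163,-0.0361,0.006,0],[-0.0163,-0.0361,0.006,0],[-0.0163,-0.0361,0.006,0],[-0.0163,-0.0361,0.006,0]]"
python3 -m pendant "[[-0.0163,-0.0361,0.006,0],[-0.0163,-0.0361,0.006,0],[-0.0163,-0.0361,0.006,0],[-0.0163,-0.0361,0.006,0],[-0.0163,-0.0361,0.006,0],[-0.0163,-0.0361,0.006,0],[-0.0163,-0.0361,0.006,0],[-0.0163,-0.0361,0.006,0]]"
python3 -c "
from h import *
delta(.429,-.333,.15,2.963)"
```

```text
time: 1.97
ee_pos: [0.4206, 0.2983, 0.3007]
eef_rot: [0.203, 0.979, 0.0, 0.0]
ft_force: [0.6, 0.9, 1.0]
width: 0.087
grip_force: 0.0
time: 2.63
ee_pos: [0.4241, -0.0186, 0.2519]
eef_rot: [0.203, 0.979, 0.0, 0.0]
ft_force: [1.4, 0.0, 0.3]
width: 0.087
grip_force: 0.0
time: 3.3
ee_pos: [0.4291, -0.3354, 0.2041]
eef_rot: [0.203, 0.979, -0.0, 0.001]
ft_force: [0.9, -0.0, 0.3]
width: 0.0869
grip_force: 0.0
t 3.3 pos [ 0.4291 -0.3354  0.2041] tool-y yaw 1.162 j7 1.91 shift [0.0011 0.0021 0.0541] turn 1.341
```

```bash
python3 -m pendant "[[0,0,0.003,0.122],[0,0,0.003,0.122],[0,0,0.003,0.122],[0,0,0.003,0.122],[0,0,0.003,0.122],[0,0,0.003,0.122],[0,0,0.003,0.122],[0,0,0.003,0.122]]" >/dev/null
python3 -m pendant "[[0,0,0,0.122],[0,0,0,0.122],[0,0,0,0.121],[0,0,0,0]]"
python3 - <<'E'
from h import *
c=shot('wrist','w1.png')
ds=r.outline_of('chock','wrist')
for d in ds: print(d['score'],d['bbox'])
o=fit([(c,ds[0]['mask'])],CH,[.429,-.333,1.393],2);print(o.x,o.fun)
delta(o.x[0],o.x[1],.02,o.x[2]+np.pi/2)
E
```

```text
time: 4.3
ee_pos: [0.4292, -0.3333, 0.1799]
eef_rot: [0.769, 0.639, -0.0, 0.0]
ft_force: [-0.2, -0.1, 0.9]
width: 0.0869
grip_force: 0.0
0.78 [299.1, 224.5, 93.9, 156.4]
0.75 [119.1, 250.5, 173.8, 167.3]
[ 0.43028888 -0.33370744  1.38222586] 0.02697634160415463
t 4.4 pos [ 0.4291 -0.3334  0.1799] tool-y yaw -0.176 j7 0.68 shift [-0.      0.0012  0.1599] turn 0.013
```

View pics/w1.png

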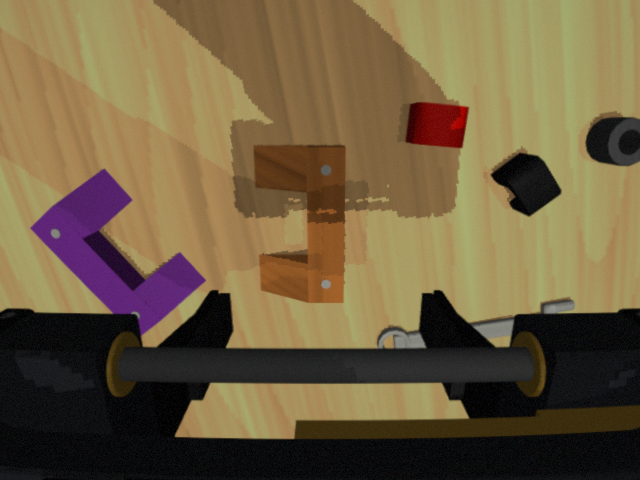

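```bash
python3 -m pendant "[[0,0.0012,0.035,0.012],[0,0,0.035,0],[0,0,0.035,0],[0,0,0.035,0],[0,0,0.02,0],[0,0,0.005,0],[0,0,0,0]]"
python3 -m pendant "[[0,0,0,0],[0,0,0,0],[0,0,0,0],[0,0,0,0],[0,0,0,0],[0,0,0,0],[0,0,0,0]]" 0 40
python3 -m pendant "[[0,0,-0.035,0],[0,0,-0.035,0],[0,0,-0.035,0],[0,0,-0.035,0],[0,0,-0.035,0],[0,0,-0.035,0]]"
python3 - <<'E'
from h import *
# board estimate refine: uses earlier pose
bx=np.array([.5638,.0839]);yaw=-.0872
p=bx+(-.05*np.cos(np.radians(10)))*np.array([-np.sin(yaw),np.cos(yaw)])
print(p)
delta(p[0],p[1],.25,yaw+np.pi/2)
E
```

```text
time: 4.98
ee_pos: [0.4294, -0.3333, 0.0141]
eef_rot: [0.771, 0.637, -0.0, -0.001]
ft_force: [-0.1, -0.2, 0.2]
width: 0.0866
grip_force: 0.0
time: 5.57
ee_pos: [0.4303, -0.3337, 0.0151]
eef_rot: [0.772, 0.636, 0.0, 0.0]
ft_force: [0.9, -0.1, -0.1]
width: 0.0484
grip_force: 0.0
time: 6.07
ee_pos: [0.4297, -0.3338, 0.2266]
eef_rot: [0.772, 0.636, 0.0, -0.0]
ft_force: [1.9, 0.2, 0.5]
width: 0.0081
grip_force: 0.0
[0.55951168 0.0348467 ]
t 6.0667 pos [ 0.4297 -0.3338  0.2266] tool-y yaw -0.193 j7 0.63 shift [ 0.3867  0.0569 -0.0233] turn 1.465
```

```bash
python3 -m pendant "[[0,0,0.02,0],[0,0,0,0],[0,0,0,0],[0,0,0,0],[0,0,0,0],[0,0,0,0],[0,0,0,0],[0,0,0,0]]" 0.8 >/dev/null
python3 - <<'E'
from h import *
c=shot('wrist')
ds=r.outline_of('chock','wrist')
m=min(ds,key=lambda d:abs(d['bbox'][0]-300))
o=fit([(c,m['mask'])],CH,[.43,-.334,1.382],2);print(o.x,o.fun)
delta(o.x[0],o.x[1],.015,o.x[2]+np.pi/2); print(r.read_state()['width'])
E
```

```text
[ 0.43017688 -0.33389704  1.38483935] 0.04325389118552836
t 6.8333 pos [ 0.4302 -0.3338  0.2049] tool-y yaw -0.192 j7 0.65 shift [-1.000e-04  0.000e+00  1.899e-01] turn -0.006
0.06173049578671125
```

```bash
python3 -m pendant "[[0,0,0.035,0],[0,0,0.035,0],[0,0,0.035,0],[0,0,0.035,0],[0,0,0.03,0],[0,0,0.015,0],[0,0,0.005,0],[0,0,0,0]]"
python3 -m pendant "[[0,0,0,0],[0,0,0,0],[0,0,0,0],[0,0,0,0],[0,0,0,0],[0,0,0,0],[0,0,0,0],[0,0,0,0]]" 0 40
python3 -m pendant "[[0,0,0,0],[0,0,0,0],[0,0,0,0],[0,0,0,0]]"
```

```text
time: 7.5
ee_pos: [0.4296, -0.3336, 0.0141]
eef_rot: [0.772, 0.636, -0.001, -0.001]
ft_force: [0.2, -0.1, 0.9]
width: 0.0694
grip_force: 0.0
time: 8.17
ee_pos: [0.4299, -0.3337, 0.0151]
eef_rot: [0.772, 0.636, 0.0, -0.0]
ft_force: [-2.0, 1.6, 4.7]
width: 0.0295
grip_force: 40.0
time: 8.5
ee_pos: [0.4299, -0.3337, 0.015]
eef_rot: [0.772, 0.636, 0.0, -0.0]
ft_force: [-3.2, 1.6, 5.3]
width: 0.0299
grip_force: 40.0
```

```bash
python3 -m pendant "[[0,0,-0.03,0],[0,0,-0.035,0],[0,0,-0.035,0],[0,0,-0.035,0],[0,0,-0.035,0],[0,0,-0.03,0],[0.02,0.003,0,0],[0.035,0.005,0,0]]"
python3 -m pendant "[[0.037,0.0055,0,0],[0.037,0.0055,0,0],[0.037,0.0055,0,0],[0.037,0.0055,0,0],[0.037,0.0055,0,0],[0.037,0.0055,0,0],[0.037,0.0055,0,0],[0.037,0.0055,0,0]]"
python3 -m pendant "[[0.03,0.005,0,0.1],[0,0,0,0.122],[0,0,0,0.122],[0,0,0,0.122],[0,0,0,0.122],[0,0,0,0.122],[0,0,0,0.122],[0,0,0,0.122]]">/dev/null
python3 -m pendant "[[0,0,0,0.122],[0,0,0,0.122],[0,0,0,0.122],[0,0,0,0.122],[0,0,0,0.02],[0,0,0,0]]"
python3 - <<'E'
from h import *
a=shot('scene','s2.png');b=shot('side','b2.png')
for n in('scene','side'):
  for d in r.outline_of('damper',n): print(n,round(d['score'],2),np.round(d['bbox']))
x=np.hstack([cv2.resize(c['img'][y0:y0+200,x0:x0+265,::-1],(400,302),interpolation=cv2.INTER_CUBIC) for c,x0,y0 in((a,300,160),(b,200,70))])
y=np.vstack([x]);cv2.imwrite('pics/c2.png',x)
delta(.5595,.0348,.15,-.0872+np.pi/2)
E
```

```text
time: 9.17
ee_pos: [0.4475, -0.2846, 0.2166]
eef_rot: [0.774, 0.634, 0.001, 0.002]
ft_force: [1.2, 0.1, -3.6]
width: 0.0299
grip_force: 40.0
time: 9.83
ee_pos: [0.5483, 0.003, 0.2147]
eef_rot: [0.772, 0.636, 0.0, -0.0]
ft_force: [0.4, -0.5, -2.5]
width: 0.0299
grip_force: 40.0
time: 11.0
ee_pos: [0.5587, 0.0295, 0.2146]
eef_rot: [0.999, -0.041, -0.0, 0.0]
ft_force: [-0.3, 0.6, -2.9]
width: 0.0296
grip_force: 40.0
scene 0.84 [509. 216. 103.  33.]
scene 0.53 [391. 226.  48.  56.]
side 0.85 [294. 131.  82.  71.]
t 11.2 pos [0.5588 0.0294 0.2149] tool-y yaw -1.651 j7 -1.4 shift [ 0.0003 -0.0054  0.0649] turn 0.007
```

View pics/c2.png

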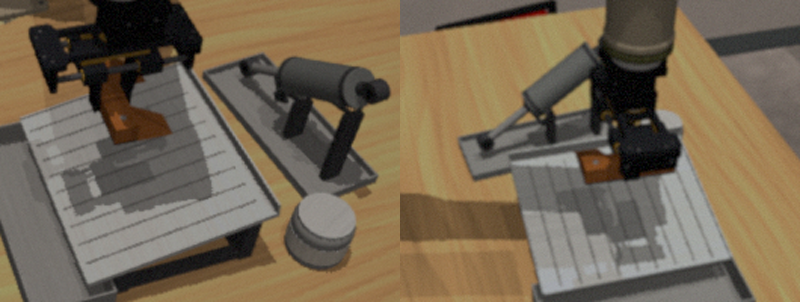

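```bash
python3 -m pendant "[[0,-0.005,0.03,0.007],[0,0,0.035,0],[0,0,0.025,0],[0,0,0.015,0],[0,0,0.004,0],[0,0,0,0]]"
python3 -m pendant "[[0,0,0.002,0],[0,0,0.002,0],[0,0,0,0]]"
python3 -m pendant "[[0,0,0.002,0],[0,0,0.002,0],[0,0,0,0]]"
python3 -m pendant "[[0,0,0.002,0],[0,0,0.002,0],[0,0,0,0]]"
```

```text
time: 11.7
ee_pos: [0.5588, 0.0342, 0.1053]
eef_rot: [0.999, -0.045, -0.001, 0.0]
ft_force: [-0.5, 0.2, -1.6]
width: 0.0297
grip_force: 40.0
time: 11.95
ee_pos: [0.5598, 0.0345, 0.1026]
eef_rot: [0.999, -0.045, 0.001, -0.0]
ft_force: [-0.3, 1.2, -3.1]
width: 0.0298
grip_force: 40.0
time: 12.2
ee_pos: [0.5594, 0.0345, 0.0979]
eef_rot: [0.999, -0.045, 0.0, -0.0]
ft_force: [0.3, 0.5, -1.8]
width: 0.0296
grip_force: 40.0
time: 12.45
ee_pos: [0.5597, 0.0342, 0.0954]
eef_rot: [0.999, -0.045, 0.0, -0.001]
ft_force: [-8.7, -0.4, 17.5]
width: 0.0299
grip_force: 40.5
```

```bash
python3 -m pendant "[[0,0,-0.001,0],[0,0,0,0],[0,0,0,0],[0,0,0,0],[0,0,0,0],[0,0,0,0]]" 0.55 10
python3 -m pendant "[[0,0,-0.03,0],[0,0,-0.035,0],[0,0,-0.035,0],[0,0,-0.035,0],[0,0,-0.035,0]]" 0.9
python3 - <<'E'
from h import *
c=shot('wrist','w3.png')
for t in('chock','board_top'):
  for d in r.outline_of(t,'wrist'): print(t,d['score'],np.round(d['bbox']))
delta(.5595,.0348,.15)
E
```

```text
time: 12.95
ee_pos: [0.5593, 0.0345, 0.0949]
eef_rot: [0.999, -0.045, -0.0, -0.0]
ft_force: [0.7, 0.3, 0.9]
width: 0.0471
grip_force: 0.0
time: 13.37
ee_pos: [0.559, 0.0341, 0.2665]
eef_rot: [0.999, -0.045, -0.0, 0.0]
ft_force: [0.9, 0.5, -0.1]
width: 0.0727
grip_force: 0.0
chock 0.69 [ 58. 227. 117. 195.]
board_top 0.61 [282. 186. 417. 330.]
t 13.5167 pos [0.5604 0.0343 0.2671] tool-y yaw -1.661 j7 -1.49 shift [-0.0014 -0.0002  0.1171] turn 0
```

View pics/w3.png

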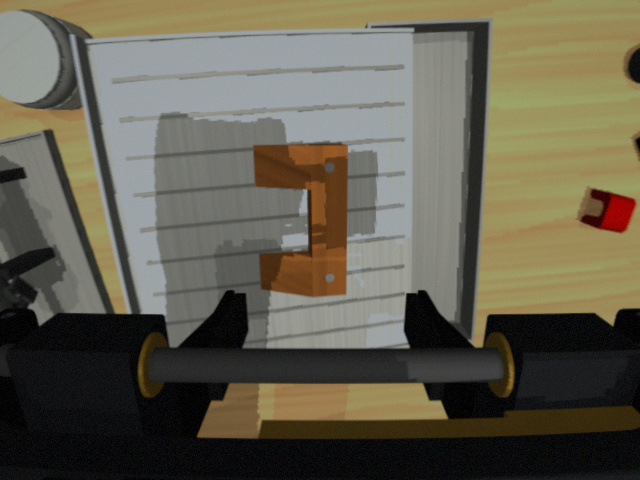

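```bash
cat >> h.py <<'E'
ca,sa=np.cos(np.radians(10)),np.sin(np.radians(10))
tilt=lambda P:np.c_[P[:,0],ca*P[:,1]-sa*P[:,2],sa*P[:,1]+ca*P[:,2]]
def orange(c):
    h=cv2.cvtColor(c['img'],cv2.COLOR_RGB2HSV)
    m=cv2.inRange(h,(5,165,50),(16,255,255));return m
DM=[cyl(-.075,.075,.028),cyl(.075,.165,.008),cyl(.165,.195,.015),cyl(-.105,-.075,.015)]
E
python3 - <<'E'
from h import *
w=shot('wrist');a=shot('scene');b=shot('side')
mk={}
for n,uv in(('wrist',(300,225)),('scene',(370,250)),('side',(350,215))):
  L=r.outline_of('chock',n)
  for d in L: print(n,round(d['score'],2),np.round(d['bbox']))
m=orange(w);m[:, :200]=0;m[300:]=0;mw=m>0
k,l,st,_=cv2.connectedComponentsWithStats(mw.astype(np.uint8));i=1+st[1:,4].argmax();print(st[i]);mw=l==i
o=fit([(w,mw)],[tilt(P) for P in CH],[.5595,.0345,-.087,.075],2);print('chock',o.x,o.fun)
o=fit([(w,mw)],[tilt(P) for P in CH]and[tilt(P)+[0,0,.0715] for P in CH],[.5595,.0345,-.087],2);print('chock z.0715',o.x,o.fun)
L=np.radians(33)
rk=lambda P:np.c_[-np.cos(L)*P[:,0]+np.sin(L)*P[:,2],-P[:,1],-np.sin(L)*P[:,0]-np.cos(L)*P[:,2]+.137]
mods=[rk(P) for P in DM]
obs=[]
for c,n,uv in((a,'scene',(510,215)),(b,'side',(296,131))):
  try: obs.append((c,mask(n,'damper',uv)))
  except Exception as e: print(n,e)
o=fit(obs,mods,[.558,.365,-.05],2);print('damper',o.x,o.fun)
g=[cv2.resize(c['img'][y0:y0+150,x0:x0+200,::-1],(400,300),interpolation=cv2.INTER_CUBIC) for c,x0,y0 in((a,420,150),(b,210,60))]
for i,(c,x0,y0) in enumerate(((a,420,150),(b,210,60))):
  for P in mods: cv2.polylines(g[i],[cv2.convexHull(np.int32((proj(c,place(o.x,P))-[x0,y0])*2))],True,(0,255,0),1)
cv2.imwrite('pics/d4.png',np.hstack(g))
E
```

```text
wrist 0.92 [299. 224.  92. 150.]
scene 0.94 [179. 235.  63.  48.]
scene 0.86 [383. 268.  52.  55.]
side 0.89 [346. 215.  58.  26.]
side 0.86 [248. 422.  77.  84.]
[ 256  147   92  150 9284]
chock [ 0.55985493  0.03454013 -0.08154189  0.06561454] 0.0658304038845755
chock z.0715 [ 0.56125126  0.03424301 -0.07460048] 0.08544397358825273
damper [0.5560258  0.36794758 0.07869248] 0.1599908729305467
```

View pics/d4.png

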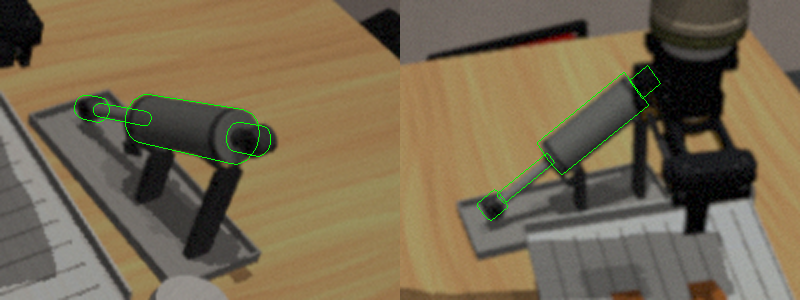

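```bash
python3 -c "
from h import *
delta(.564,.3687,.28,.079+np.pi/2)"
```

```text
t 13.9167 pos [0.559  0.0343 0.2642] tool-y yaw -1.661 j7 -1.49 shift [-0.0252 -0.3335 -0.0159] turn -0.169
```

```bash
python3 -m pendant "[[-0.003,-0.03,-0.003,0],[-0.0032,-0.0415,-0.002,0],[-0.0032,-0.0415,-0.002,0],[-0.0032,-0.0415,-0.002,0],[-0.0032,-0.0415,-0.002,0],[-0.0032,-0.0415,-0.002,0],[-0.0032,-0.0415,-0.002,0],[-0.0032,-0.0415,-0.002,0]]" 1
python3 -m pendant "[[0,-0.013,0,-0.08],[0,0,0,-0.09],[0,0,0,0]]"
python3 - <<'E'
from h import *
w=shot('wrist','w5.png')
L=np.radians(33)
rk=lambda P:np.c_[-np.cos(L)*P[:,0]+np.sin(L)*P[:,2],-P[:,1],-np.sin(L)*P[:,0]-np.cos(L)*P[:,2]+.137]
mods=[rk(P) for P in DM]
D=r.outline_of('damper','wrist')
for d in D: print(d['score'],np.round(d['bbox']))
o=fit([(w,D[0]['mask'])],mods,[.556,.368,.079],2);print('damper',o.x,o.fun)
i=w['img'][:,:,::-1].copy()
for P in mods: cv2.polylines(i,[cv2.convexHull(np.int32(proj(w,place(o.x,P))))],True,(0,255,0),1)
cv2.imwrite('pics/w5o.png',i)
p=o.x[:2]+.0084*np.array([np.cos(o.x[2]),np.sin(o.x[2])])
delta(p[0],p[1],.1444,o.x[2]+np.pi/2)
E
```

```text
time: 14.58
ee_pos: [0.5623, 0.3581, 0.2813]
eef_rot: [0.999, -0.045, -0.0, 0.0]
ft_force: [0.2, 0.0, -0.1]
width: 0.0867
grip_force: 0.0
time: 14.83
ee_pos: [0.5637, 0.3699, 0.2809]
eef_rot: [0.999, 0.043, -0.0, 0.001]
ft_force: [0.4, -0.8, -0.1]
width: 0.087
grip_force: 0.0
0.56 [332. 224.  88. 251.]
damper [0.5595139  0.36667258 0.06965014] 0.08467761786763384
t 14.9333 pos [0.5642 0.3679 0.2817] tool-y yaw -1.495 j7 -1.79 shift [0.0036 0.0009 0.1373] turn 0.006
```

View pics/w5o.png

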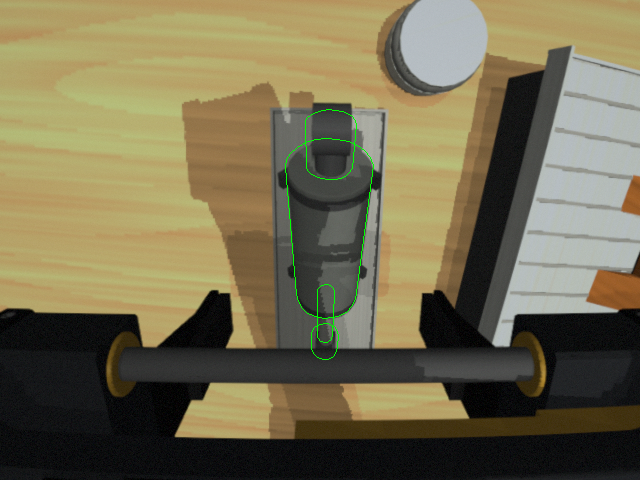

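```bash
python3 -m pendant "[[0.002,0.001,0.03,0.006],[0,0,0.035,0],[0,0,0.035,0],[0,0,0.025,0],[0,0,0.012,0],[0,0,0,0]]"
python3 -m pendant "[[0,0,0,0],[0,0,0,0],[0,0,0,0],[0,0,0,0],[0,0,0,0],[0,0,0,0],[0,0,0,0],[0,0,0,0]]" 0 55
```

```text
time: 15.43
ee_pos: [0.565, 0.3668, 0.1426]
eef_rot: [0.999, 0.035, -0.002, 0.001]
ft_force: [-0.5, 0.5, 0.0]
width: 0.0868
grip_force: 0.0
time: 16.1
ee_pos: [0.5663, 0.3681, 0.1456]
eef_rot: [0.999, 0.037, 0.0, -0.0]
ft_force: [-0.9, 0.3, 5.0]
width: 0.0546
grip_force: 55.0
```

```bash
python3 -m pendant "[[-0.002,0,-0.003,0],[-0.0055,0,-0.0085,0],[-0.0055,0,-0.0085,0],[-0.0055,0,-0.0085,0],[-0.0055,0,-0.0085,0],[-0.0082,0,-0.0126,0],[-0.0082,0,-0.0126,0],[-0.0082,0,-0.0126,0]]"
python3 -m pendant "[[0,0,-0.02,0],[0,0,-0.02,0],[0,0,0,0]]"
python3 - <<'E'
from h import *
b=shot('side','b6.png');a=shot('scene')
cv2.imwrite('pics/c6.png',np.hstack([cv2.resize(c['img'][y0:y0+150,x0:x0+200,::-1],(400,300)) for c,x0,y0 in((a,420,130),(b,210,50))]))
E
```

```text
time: 16.77
ee_pos: [0.5164, 0.3642, 0.2204]
eef_rot: [0.999, 0.037, -0.001, 0.0]
ft_force: [-0.1, 0.4, -8.0]
width: 0.0553
grip_force: 55.0
time: 17.02
ee_pos: [0.5183, 0.3647, 0.2637]
eef_rot: [0.999, 0.037, 0.002, -0.002]
ft_force: [1.2, -0.1, -6.8]
width: 0.0551
grip_force: 55.0
```

View pics/c6.png

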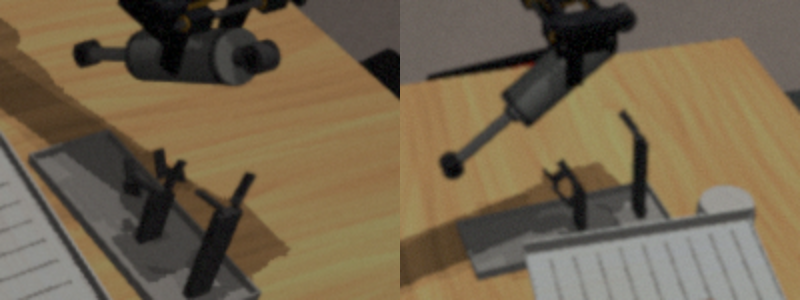

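```bash
python3 -c "
from h import *
delta(.552,.108,.30,-.08+np.pi/2)"
```

```text
t 17.1167 pos [0.5173 0.3644 0.2597] tool-y yaw -1.497 j7 -1.82 shift [ 0.0156  0.2582 -0.0405] turn 0.154
```

```bash
python3 -m pendant "[[0,0,-0.02,0],[0,0,-0.02,0],[0.0015,0.015,0,0],[0.0015,0.027,0,0],[0.0015,0.027,0,0],[0.0015,0.027,0,0],[0.0015,0.027,0,0],[0.0015,0.027,0,0]]">/dev/null
python3 -m pendant "[[0.0015,0.027,0,0],[0.0015,0.027,0,0],[0.0015,0.027,0,0],[0.0015,0.02,0,0.05],[0,0.007,0,0.05],[0,0,0,0.054],[0,0,0,0],[0,0,0,0]]"
python3 - <<'E'
from h import *
a=shot('scene');b=shot('side')
# tilt check: fit damper elevation using masks
def fitl(obs,p0):
  def mods(p):
    L,zz=p[3],p[4]
    return [place([p[0],p[1],p[2],zz],np.c_[-np.cos(L)*P[:,0]+np.sin(L)*P[:,2],-P[:,1],-np.sin(L)*P[:,0]-np.cos(L)*P[:,2]]) for P in DM]
  f=lambda p:sum(1-(lambda q:(q&m).sum()/(q|m).sum())(render(c,mods(p),2)) for c,m in obs)
  s=np.array(p0);return minimize(f,s,method='Nelder-Mead',options=dict(initial_simplex=[s]+[s+np.eye(5)[i]*(.012,.012,.1,.1,.012)[i] for i in range(5)],maxiter=250))
obs=[]
for c,n in((a,'scene'),(b,'side')):
  L=r.outline_of('damper',n); print(n,[(round(d['score'],2),np.round(d['bbox']).tolist()) for d in L])
  if L: obs.append((c,cv2.resize(L[0]['mask'].astype(np.uint8),None,fx=2,fy=2,interpolation=0)))
o=fitl(obs,[.542,.108,-.08,.6,.293]);print(o.x,o.fun)
delta(.552,.108,.115,-.08+np.pi/2)
E
```

```text
time: 18.45
ee_pos: [0.5506, 0.1082, 0.2985]
eef_rot: [0.999, -0.039, -0.001, 0.0]
ft_force: [-0.3, 0.5, -7.3]
width: 0.0548
grip_force: 55.0
scene [(0.63, [408.0, 183.0, 73.0, 31.0]), (0.37, [224.0, 385.0, 22.0, 25.0])]
side [(0.83, [321.0, 138.0, 124.0, 86.0])]
[ 0.54407937  0.10729206 -0.10785004  0.60927998  0.29187887] 0.6806634487453259
t 18.65 pos [0.551  0.1086 0.2994] tool-y yaw -1.649 j7 -1.64 shift [0.0011 0.0005 0.1844] turn 0.002
```

```bash
python3 -m pendant "[[0.001,0,0.02,0],[0,0,0.025,0],[0,0,0.025,0],[0,0,0.015,0],[0,0,0.005,0],[0,0,0,0]]"
python3 -m pendant "[[0,0,0.005,0],[0,0,0.005,0],[0,0,0.005,0],[0,0,0.005,0],[0,0,0,0]]" - 30
python3 -m pendant "[[0,0,0.005,0],[0,0,0.005,0],[0,0,0.005,0],[0,0,0.005,0],[0,0,0,0]]"
```

```text
time: 19.15
ee_pos: [0.5516, 0.1082, 0.2088]
eef_rot: [0.999, -0.04, -0.001, 0.0]
ft_force: [-0.8, -0.2, -6.8]
width: 0.055
grip_force: 55.0
time: 19.57
ee_pos: [0.5517, 0.1081, 0.1889]
eef_rot: [0.999, -0.04, -0.001, 0.0]
ft_force: [-2.9, 0.1, -6.5]
width: 0.0551
grip_force: 30.0
time: 19.98
ee_pos: [0.5514, 0.108, 0.1685]
eef_rot: [0.999, -0.04, -0.001, 0.0]
ft_force: [-3.1, -0.3, -6.5]
width: 0.0551
grip_force: 30.0
```

```bash
python3 -m pendant "[[0,0,0.005,0],[0,0,0.005,0],[0,0,0.005,0],[0,0,0.005,0],[0,0,0,0]]"
python3 -m pendant "[[0,0,0.005,0],[0,0,0.005,0],[0,0,0.005,0],[0,0,0.004,0],[0,0,0,0]]"
python3 - <<'E'
from h import *
a=shot('scene','s7.png');b=shot('side','b7.png')
cv2.imwrite('pics/c7.png',np.hstack([cv2.resize(c['img'][y0:y0+150,x0:x0+200,::-1],(400,300),interpolation=cv2.INTER_CUBIC) for c,x0,y0 in((a,300,170),(b,240,110))]))
E
```

```text
time: 20.4
ee_pos: [0.5515, 0.108, 0.1485]
eef_rot: [0.999, -0.04, -0.001, 0.0]
ft_force: [-2.0, -0.8, -6.3]
width: 0.055
grip_force: 30.0
time: 20.82
ee_pos: [0.5533, 0.1078, 0.1307]
eef_rot: [0.999, -0.04, 0.001, 0.0]
ft_force: [3.5, -1.4, -1.7]
width: 0.0559
grip_force: 30.0
```

View pics/c7.png

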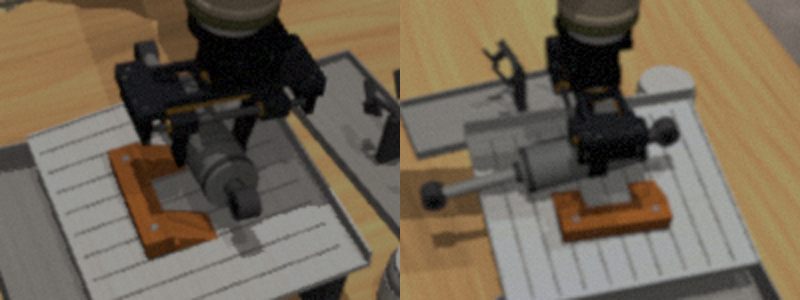

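```bash
python3 -m pendant "[[0,0,0.003,0],[0,0,0.003,0],[0,0,0.003,0],[0,0,0,0]]"
python3 -m pendant "[[0,0,0.002,0],[0,0,0.002,0],[0,0,0,0]]"
python3 -m pendant "[[0,0,0.002,0],[0,0,0,0]]"
```

```text
time: 21.25
ee_pos: [0.5525, 0.108, 0.1215]
eef_rot: [0.999, -0.04, 0.0, -0.0]
ft_force: [4.3, -1.3, -2.2]
width: 0.0551
grip_force: 30.0
time: 21.5
ee_pos: [0.5522, 0.1081, 0.1174]
eef_rot: [0.999, -0.04, -0.0, -0.0]
ft_force: [4.1, -1.5, -1.5]
width: 0.0553
grip_force: 30.0
time: 21.67
ee_pos: [0.5524, 0.1081, 0.116]
eef_rot: [0.999, -0.04, 0.0, -0.0]
ft_force: [3.2, -1.8, 1.4]
width: 0.0555
grip_force: 30.0
```

```bash
python3 -m pendant "[[0,0,0.002,0],[0,0,0,0]]"
python3 -m pendant "[[0,0,0.002,0],[0,0,0,0]]"
python3 - <<'E'
from h import *
b=shot('side');a=shot('scene')
cv2.imwrite('pics/c8.png',np.hstack([cv2.resize(c['img'][y0:y0+150,x0:x0+200,::-1],(400,300),interpolation=cv2.INTER_CUBIC) for c,x0,y0 in((a,300,170),(b,240,110))]))
E
```

```text
time: 21.83
ee_pos: [0.5527, 0.1079, 0.1155]
eef_rot: [0.999, -0.04, 0.0, -0.001]
ft_force: [-5.6, -3.2, 22.3]
width: 0.0552
grip_force: 30.0
time: 22.0
ee_pos: [0.5527, 0.1069, 0.1143]
eef_rot: [0.999, -0.041, 0.0, -0.001]
ft_force: [-11.0, -5.2, 32.0]
width: 0.0553
grip_force: 30.0
```

```bash
python3 -m pendant "[[0,0,-0.002,0],[0,0.003,0.0005,0],[0,0.003,0.0005,0],[0,0,0,0]]"
python3 -m pendant "[[0,0.002,0.0004,0],[0,0,0,0]]"
python3 -m pendant "[[0,0.002,0.0004,0],[0,0,0,0]]"
python3 -m pendant "[[0,0.002,0.0004,0],[0,0,0,0]]"
```

```text
time: 22.43
ee_pos: [0.5525, 0.1055, 0.1142]
eef_rot: [0.999, -0.039, 0.0, -0.003]
ft_force: [-2.2, 7.8, 16.7]
width: 0.0554
grip_force: 30.0
time: 22.6
ee_pos: [0.5526, 0.1042, 0.114]
eef_rot: [0.999, -0.039, 0.001, -0.003]
ft_force: [-3.0, 10.3, 18.5]
width: 0.0553
grip_force: 30.0
time: 22.77
ee_pos: [0.5526, 0.1023, 0.1136]
eef_rot: [0.999, -0.039, 0.001, -0.003]
ft_force: [-1.0, 10.2, 18.1]
width: 0.0553
grip_force: 30.0
time: 22.93
ee_pos: [0.5526, 0.1003, 0.1133]
eef_rot: [0.999, -0.039, 0.001, -0.003]
ft_force: [-0.6, 11.9, 16.6]
width: 0.0551
grip_force: 30.0
```

View pics/c8.png

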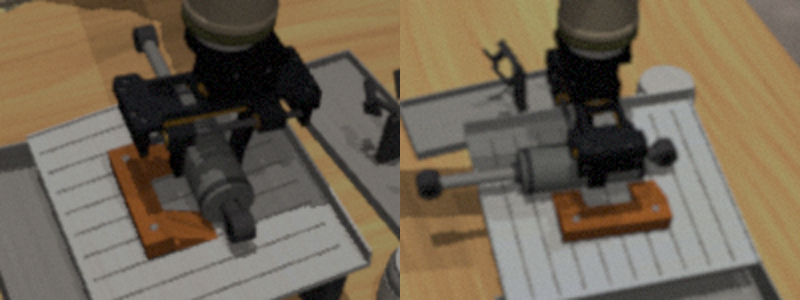

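```bash
python3 -m pendant "[[0,0.0015,-0.0003,0],[0,0,0,0]]"
python3 -m pendant "[[0,0.0015,0.0001,0],[0,0,0,0]]"
python3 -m pendant "[[0,0.0015,0.0003,0],[0,0,0,0]]"
python3 -m pendant "[[0,0.0015,0.0003,0],[0,0,0,0]]"
```

```text
time: 23.1
ee_pos: [0.5521, 0.0978, 0.1129]
eef_rot: [0.999, -0.039, 0.001, -0.002]
ft_force: [2.5, 7.7, 11.3]
width: 0.0557
grip_force: 30.0
time: 23.27
ee_pos: [0.5518, 0.0966, 0.1127]
eef_rot: [0.999, -0.039, 0.001, -0.003]
ft_force: [0.7, 8.4, 11.0]
width: 0.0554
grip_force: 30.0
time: 23.43
ee_pos: [0.5517, 0.0954, 0.1124]
eef_rot: [0.999, -0.039, 0.001, -0.003]
ft_force: [0.4, 9.7, 11.6]
width: 0.0554
grip_force: 30.0
time: 23.6
ee_pos: [0.5517, 0.0941, 0.1122]
eef_rot: [0.999, -0.039, 0.001, -0.003]
ft_force: [-0.1, 10.2, 11.8]
width: 0.0556
grip_force: 30.0
```

```bash
python3 -m pendant "[[0,0.0015,0.0003,0],[0,0,0,0]]"
python3 -m pendant "[[0,0.0015,0.0003,0],[0,0,0,0]]"
python3 - <<'E'
from h import *
b=shot('side');a=shot('scene')
for n,uv in(('scene',(383,268)),('side',(346,215))):
  for d in r.outline_of('chock',n): print(n,round(d['score'],2),np.round(d['bbox'],1))
E
```

```text
time: 23.77
ee_pos: [0.5516, 0.0926, 0.1119]
eef_rot: [0.999, -0.039, 0.001, -0.003]
ft_force: [0.7, 10.7, 12.1]
width: 0.0554
grip_force: 30.0
time: 23.93
ee_pos: [0.5515, 0.0911, 0.1117]
eef_rot: [0.999, -0.038, 0.001, -0.003]
ft_force: [1.0, 10.8, 12.3]
width: 0.055
grip_force: 30.0
scene 0.87 [178.7 234.7  63.2  48.8]
scene 0.78 [379.3 272.2  55.6  56.8]
side 0.9 [347.9 219.6  57.8  30.6]
side 0.69 [247.6 422.5  73.6  77.2]
```

Run:
```python
from h import *
b=shot('side');a=shot('scene')
obs=[]
for c,n,uv in((a,'scene',(379,272)),(b,'side',(348,220))):
  m=mask(n,'chock',uv); g=cv2.cvtColor(c['img'],cv2.COLOR_RGB2HSV)
  brd=((g[:,:,1]<60)&(g[:,:,2]>95)) # lit board
  S=4;up=lambda q:cv2.resize(q.astype(np.uint8),None,fx=S,fy=S,interpolation=0).astype(bool)
  obs.append((c,up(m),up(brd)));print(n,m.sum(),brd.sum())
def f(p,zz):
  t=0
  for c,m,bd in obs:
    q=render(c,[place([p[0],p[1],p[2],zz+(p[1]-.0345)*.176],tilt(P)) for P in CH],4).astype(bool)
    t+=((m&~q).sum()+(q&bd&~m).sum()+.15*(q&~m&~bd).sum())/m.sum()
  return t
for zz in(.0715,.068):
  for y0 in(.034,.024):
    s=np.array([.56,y0,-.08]);o=minimize(f,s,args=(zz,),method='Nelder-Mead',options=dict(initial_simplex=[s,s+[.01,0,0],s+[0,.01,0],s+[0,0,.1]]))
    print(zz,o.x,o.fun)
```

```text
scene 1339 17959
side 1219 71102
0.0715 [ 0.55960253  0.02903827 -0.06956559] 0.10286883569889495
0.0715 [ 0.55956095  0.02905274 -0.07015367] 0.10286883569889495
0.068 [ 0.55877283  0.03088666 -0.07295413] 0.14402361921431944
0.068 [ 0.55874148  0.03078666 -0.06981654] 0.14395360427779966
```

```bash
python3 -m pendant "[[0,0.0005,-0.0008,0],[0,0,0,0]]" - 12
python3 -m pendant "[[0,0,0,0],[0,0,0,0],[0,0,0,0],[0,0,0,0]]" 0.8 12
python3 -m pendant "[[0,0,-0.01,0],[0,0,-0.03,0],[0,0,-0.035,0],[0,0,-0.035,0],[0,0,-0.035,0],[0,0,-0.03,0],[0,0,0,0]]"
```

```text
time: 24.5
ee_pos: [0.5506, 0.0889, 0.1114]
eef_rot: [0.999, -0.039, -0.0, -0.001]
ft_force: [1.4, 6.5, 3.0]
width: 0.0558
grip_force: 12.0
time: 24.83
ee_pos: [0.5501, 0.0862, 0.111]
eef_rot: [0.999, -0.04, -0.0, 0.0]
ft_force: [-0.4, -0.3, -0.8]
width: 0.0684
grip_force: 0.0
time: 25.42
ee_pos: [0.5526, 0.0857, 0.2923]
eef_rot: [0.999, -0.041, 0.003, -0.001]
ft_force: [1.2, -0.7, -0.1]
width: 0.0699
grip_force: 0.0
```

Run:
```python
from h import *
w=shot('wrist','w9.png');a=shot('scene');b=shot('side')
for t in('damper','chock'):
  for n in('wrist','scene','side'):
    print(t,n,[(round(d['score'],2),np.round(d['bbox']).tolist()) for d in r.outline_of(t,n)])
flip=lambda P:np.c_[-P[:,0],-P[:,1],P[:,2]]
mods=[flip(P)+[0,0,.109] for P in DM]
L=r.outline_of('damper','wrist')
if L: o=fit([(w,L[0]['mask'])],mods,[.541,.090,-.07],2);print('damper wrist',o.x,o.fun)
obs=[(c,mask(n,'damper',uv)) for c,n,uv in((a,'scene',(390,245)),(b,'side',(325,185)))]
o=fit(obs,mods,[.541,.090,-.07],2);print('damper scene+side',o.x,o.fun)
```

```text
damper wrist [(0.93, [323.0, 257.0, 68.0, 327.0])]
damper scene [(0.66, [388.0, 241.0, 63.0, 113.0])]
damper side [(0.62, [314.0, 199.0, 132.0, 35.0])]
chock wrist [(0.58, [372.0, 206.0, 78.0, 142.0])]
chock scene [(0.66, [378.0, 270.0, 57.0, 54.0]), (0.62, [178.0, 234.0, 64.0, 49.0]), (0.57, [387.0, 240.0, 64.0, 109.0])]
chock side [(0.9, [348.0, 218.0, 59.0, 29.0]), (0.6, [247.0, 421.0, 76.0, 79.0])]
damper wrist [ 0.54227663  0.08898981 -0.06828969] 0.12603618120504345
damper scene+side [ 0.53990515  0.09069581 -0.06819462] 0.07964549911481256
```

```bash
python3 -m pendant "[[0.007,0.036,0,0],[0.007,0.038,0,0],[0.007,0.038,0,0],[0.007,0.038,0,0],[0.007,0.038,0.01,0],[0.007,0.038,0.015,0],[0.007,0.038,0.015,0],[0.007,0.038,0.015,0]]" 1 >/dev/null
python3 -m pendant "[[0.007,0.036,0.015,0],[0.007,0.036,0.01,0],[0.007,0.035,0,0],[0,0,0,0],[0,0,0,0]]"
cat >> h.py <<'E'
SC=[box(-.015,.015,-.019,.019,.027,.035),box(-.015,.015,-.019,-.00925,.005,.035),box(-.015,.015,.00925,.019,.005,.035),box(-.015,.015,-.019,-.013,0,.005),box(-.015,.015,.013,.019,0,.005)]
E
python3 - <<'E'
from h import *
w=shot('wrist','w10.png')
L=r.outline_of('spacer','wrist')
for d in L:
  m=d['mask'];print(round(d['score'],2),np.round(d['bbox']),w['img'][m].mean(0).round(), atz(w,[d['bbox'][:2]],.02)[0])
L=[d for d in L if w['img'][d['mask']].mean(0)[0]<80]
m=L[0]['mask'];c0=atz(w,[L[0]['bbox'][:2]],.02)[0]
for y in(-.6,0,.5,1.,1.6,2.1):
  o=fit([(w,m)],SC,[c0[0],c0[1],y],4);print(y,o.x,round(o.fun,3))
q,_=cv2.findContours(m.astype(np.uint8),0,1);print(cv2.approxPolyDP(max(q,key=len),2.5,True)[:,0].tolist())
E
```

```text
time: 27.1
ee_pos: [0.5929, -0.3306, 0.2056]
eef_rot: [0.999, -0.043, -0.001, 0.001]
ft_force: [-0.8, 0.1, -0.4]
width: 0.0871
grip_force: 0.0
0.71 [266. 291.  42.  54.] [116.   9.   5.] [ 0.53074648 -0.27064785  0.02      ]
0.64 [322. 217.  56.  57.] [19. 17. 15.] [ 0.5973367 -0.3294369  0.02     ]
-0.6 [ 0.59763872 -0.328442    0.49967865] 0.041
0 [ 0.59787106 -0.32866766  0.49864437] 0.041
0.5 [ 0.59784976 -0.32845083  0.49853449] 0.041
1.0 [ 0.59779055 -0.32847216  0.502231  ] 0.041
1.6 [ 0.59686456 -0.32873445  2.26003142] 0.313
2.1 [ 0.59786212 -0.3279881   2.33989354] 0.304
[[330, 188], [308, 207], [301, 206], [294, 214], [312, 244], [322, 241], [348, 222]]
```

```bash
python3 -m pendant "[[0,0,0,-0.12],[0,0,0,-0.12],[0,0,0,-0.12],[0,0,0,-0.12],[0,0,0,-0.1],[0,0,0,0],[0,0,0,0]]" 0.66
python3 - <<'E'
from h import *
a=shot('scene');print('bush',[atz(a,[d['bbox'][:2]],.015)[0] for d in r.outline_of('bush','scene')][:1])
delta(.5978,-.3285,.018,.5+np.pi/2);print(r.read_state()['width'])
E
```

```text
time: 27.78
ee_pos: [0.5953, -0.3255, 0.2066]
eef_rot: [0.969, 0.247, 0.001, -0.0]
ft_force: [0.4, -0.5, -0.5]
width: 0.0584
grip_force: 0.0
bush [array([ 0.67626863, -0.30655593,  0.015     ])]
t 27.8833 pos [ 0.595  -0.3262  0.2064] tool-y yaw -1.073 j7 -0.33 shift [0.0013 0.0034 0.1884] turn -0.002
0.05771941201011956
```

```bash
python3 -m pendant "[[0.0013,0.0034,0.025,0],[0,0,0.035,0],[0,0,0.035,0],[0,0,0.035,0],[0,0,0.03,0],[0,0,0.02,0],[0,0,0.008,0],[0,0,0,0]]"
python3 -m pendant "[[0,0,0,0],[0,0,0,0],[0,0,0,0],[0,0,0,0],[0,0,0,0],[0,0,0,0]]" 0 15
python3 -m pendant "[[0,0,-0.02,0],[0,0,-0.035,0],[0,0,-0.035,0],[0,0,-0.035,0],[0,0,-0.035,0],[0,0,-0.035,0],[0,0,-0.02,0],[0,0,0,0]]"
python3 - <<'E'
from h import *
m=np.array([.541,.090]);y=-.068
p=m+.115*np.array([-np.cos(y),-np.sin(y)]);print(p)
delta(p[0],p[1],.23,y+np.pi/2)
E
```

```text
time: 28.55
ee_pos: [0.5964, -0.3287, 0.0164]
eef_rot: [0.969, 0.247, -0.001, -0.001]
ft_force: [0.3, 0.4, -0.0]
width: 0.0575
grip_force: 0.0
time: 29.05
ee_pos: [0.598, -0.3298, 0.0197]
eef_rot: [0.969, 0.247, 0.001, 0.0]
ft_force: [-1.9, 0.9, 6.0]
width: 0.0377
grip_force: 15.0
time: 29.72
ee_pos: [0.5985, -0.3311, 0.2391]
eef_rot: [0.969, 0.247, 0.003, 0.002]
ft_force: [0.7, -1.1, -0.5]
width: 0.038
grip_force: 15.0
[0.42626578 0.09781397]
t 29.7167 pos [ 0.5985 -0.3311  0.2391] tool-y yaw -1.071 j7 -0.33 shift [ 0.0543 -0.4591  0.0065] turn 0.567
```

```bash
python3 -m pendant "[[0.0045,-0.03,0,0],[0.0045,-0.039,0,0],[0.0045,-0.039,0,0],[0.0045,-0.039,0,0],[0.0045,-0.039,0,0],[0.0045,-0.039,0,0],[0.0045,-0.039,0,0],[0.0045,-0.039,0,0]]" >/dev/null
python3 -m pendant "[[0.0045,-0.039,0,0],[0.0045,-0.039,0,0],[0.0045,-0.039,0,0],[0.0045,-0.039,0,0],[0,0,0,0.11],[0,0,0,0.12],[0,0,0,0.12],[0,0,0,0.12]]" >/dev/null
python3 -m pendant "[[0,0,0,0.097],[0,0,0,0],[0,0,0,0]]"
python3 - <<'E'
from h import *
w=shot('wrist','w11.png');a=shot('scene');b=shot('side')
for n in('wrist','scene','side'):
  for t in('damper','spacer'): print(t,n,[(round(d['score'],2),np.round(d['bbox']).tolist()) for d in r.outline_of(t,n)])
flip=lambda P:np.c_[-P[:,0],-P[:,1],P[:,2]]
mods=[flip(P)+[0,0,.109] for P in DM]
obs=[]
for c,n in((a,'scene'),(b,'side')):
  L=[d for d in r.outline_of('damper',n) if d['bbox'][2]*d['bbox'][3]>3000]
  if L: obs.append((c,L[0]['mask']))
if obs: o=fit(obs,mods,[.541,.090,-.068],2);print('damper',o.x,o.fun)
delta(.426,.098,.15,-.068+np.pi/2)
E
```

```text
time: 31.3
ee_pos: [0.4245, 0.0989, 0.2331]
eef_rot: [0.999, -0.032, -0.0, -0.0]
ft_force: [-0.5, 0.1, -0.0]
width: 0.0379
grip_force: 15.0
damper wrist [(0.62, [329.0, 149.0, 95.0, 299.0])]
spacer wrist [(0.96, [325.0, 313.0, 101.0, 72.0])]
damper scene [(0.67, [388.0, 239.0, 64.0, 110.0])]
spacer scene [(0.88, [381.0, 169.0, 18.0, 21.0]), (0.73, [227.0, 320.0, 16.0, 26.0])]
damper side [(0.57, [316.0, 199.0, 131.0, 34.0])]
spacer side [(0.79, [379.0, 350.0, 17.0, 21.0]), (0.48, [275.0, 174.0, 2.0, 2.0])]
damper [ 0.53923934  0.09052402 -0.07065537] 0.08399551968053376
t 31.85 pos [0.4247 0.0992 0.2333] tool-y yaw -1.638 j7 -2.06 shift [0.0014 0.0011 0.0833] turn 0.001
```

Run:
```python
from h import *
w=shot('wrist','w12.png')
m=r.outline_of('damper','wrist')[0]['mask'];sp=r.outline_of('spacer','wrist')[0]['mask']
ys=np.where(m.any(1))[0];print(ys[0],ys[-1],[(int(y),int(np.where(m[y])[0].min()),int(np.where(m[y])[0].max())) for y in range(ys[0],ys[-1],25)])
flip=lambda P:np.c_[-P[:,0],-P[:,1],P[:,2]]
S=2;up=lambda q:cv2.resize(q.astype(np.uint8),None,fx=S,fy=S,interpolation=0).astype(bool)
M=up(m);M[int(2*(313-36)-6):]=False
def f(p):
  q=render(w,[place(p,flip(P)+[0,0,.109]) for P in DM],S).astype(bool);q[int(2*(313-36)-6):]=False
  return (q^M).sum()/(q|M).sum()
s=np.array([.54,.09,-.07]);o=minimize(f,s,method='Nelder-Mead',options=dict(initial_simplex=[s,s+[.01,0,0],s+[0,.01,0],s+[0,0,.08]]));print(o.x,o.fun,'rod y at .426:',o.x[1]-np.tan(o.x[2])*(o.x[0]-.426))
# held spacer pose
o2=fit([(w,sp)],[P+[0,0,-.018] for P in SC],[.425,.099,-.068,.232],2);print('spacer',o2.x,o2.fun)
rd=proj(w,[[x,o.x[1]-np.tan(o.x[2])*(o.x[0]-x),.109] for x in(.44,.46)]);print(rd)
g=w['img'].astype(int).sum(2)
for v in(250,262,270): print(v,g[v,280:380:3].tolist())
```

```text
0 300 [(0, 283, 372), (25, 285, 370), (50, 285, 371), (75, 285, 369), (100, 286, 370), (125, 286, 369), (150, 287, 368), (175, 287, 367), (200, 316, 339), (225, 317, 338), (250, 317, 336), (275, 318, 337)]
[ 0.54140432  0.08886419 -0.07174103] 0.017409643536514762 rod y at .426: 0.09715764441305585
spacer [ 0.42524262  0.09893234 -0.14858755  0.21397467] 0.2589127334701402
[[327.06635345 221.7268978 ]
 [327.20721133 194.2640078 ]]
250 [244, 240, 248, 253, 253, 246, 249, 249, 253, 254, 254, 262, 232, 247, 283, 284, 289, 279, 270, 229, 405, 396, 399, 403, 401, 402, 405, 404, 398, 400, 403, 442, 449, 451]
262 [255, 257, 265, 261, 262, 261, 266, 260, 266, 261, 258, 258, 230, 209, 233, 243, 236, 238, 223, 208, 417, 413, 413, 423, 418, 416, 415, 419, 417, 422, 452, 457, 457, 461]
270 [272, 268, 269, 275, 270, 268, 270, 266, 272, 266, 267, 257, 225, 215, 231, 243, 242, 235, 223, 216, 397, 399, 393, 392, 394, 405, 401, 406, 401, 398, 449, 440, 448, 451]
```

```bash
python3 -m pendant "[[0.0014,0.0016,0.02,0],[0,0,0.03,0],[0,0,0.025,0],[0,0,0.012,0],[0,0,0.004,0],[0,0,0,0]]"
python3 -m pendant "[[0,0,0.004,0],[0,0,0.004,0],[0,0,0,0]]"
python3 -m pendant "[[0,0,0.004,0],[0,0,0.004,0],[0,0,0,0]]"
```

```text
time: 32.5
ee_pos: [0.4256, 0.0972, 0.1418]
eef_rot: [0.999, -0.034, -0.001, 0.001]
ft_force: [-0.1, -0.9, -0.7]
width: 0.0381
grip_force: 15.0
time: 32.75
ee_pos: [0.4261, 0.0976, 0.1344]
eef_rot: [0.999, -0.034, 0.0, -0.0]
ft_force: [0.3, -0.1, -0.1]
width: 0.0379
grip_force: 15.0
time: 33.0
ee_pos: [0.4257, 0.0974, 0.1258]
eef_rot: [0.999, -0.034, -0.0, 0.0]
ft_force: [-0.4, -0.6, -1.3]
width: 0.0381
grip_force: 15.0
```

```bash
python3 -m pendant "[[0,0,0.004,0],[0,0,0.004,0],[0,0,0,0]]"
python3 -m pendant "[[0,0,0.003,0],[0,0,0.003,0],[0,0,0,0]]"
python3 -m pendant "[[0,0,0.002,0],[0,0,0,0]]"
```

```text
time: 33.25
ee_pos: [0.4256, 0.0973, 0.1176]
eef_rot: [0.999, -0.034, -0.0, 0.0]
ft_force: [0.2, -0.0, -0.3]
width: 0.0377
grip_force: 15.0
time: 33.5
ee_pos: [0.4257, 0.0974, 0.1118]
eef_rot: [0.999, -0.034, -0.0, 0.0]
ft_force: [-1.0, -0.2, -0.1]
width: 0.0379
grip_force: 15.0
time: 33.67
ee_pos: [0.426, 0.0974, 0.1105]
eef_rot: [0.999, -0.034, -0.0, -0.0]
ft_force: [-3.5, -0.9, 8.3]
width: 0.0376
grip_force: 15.0
```

```bash
python3 -m pendant "[[0,0,-0.001,0],[0,0,0,0]]" - 5
python3 -m pendant "[[0,0,0,0],[0,0,0,0],[0,0,0,0],[0,0,0,0]]" 0.6
python3 -m pendant "[[0,0,-0.01,0],[0,0,-0.03,0],[0,0,-0.035,0],[0,0,-0.035,0],[0,0,-0.03,0],[0,0,-0.01,0],[0,0,0,0],[0,0,0,0]]"
python3 - <<'E'
from h import *
w=shot('wrist','w13.png');a=shot('scene');b=shot('side')
flip=lambda P:np.c_[-P[:,0],-P[:,1],P[:,2]]
L=r.outline_of('spacer','wrist');print([(round(d['score'],2),np.round(d['bbox']).tolist()) for d in L])
o=fit([(w,L[0]['mask'])],[P+[0,0,.09] for P in SC],[.426,.0974,-.068],4);print('spacer',o.x,o.fun)
obs=[(c,mask(n,'damper',uv)) for c,n,uv in((a,'scene',(388,240)),(b,'side',(315,199)))]
o=fit(obs,[flip(P)+[0,0,.109] for P in DM],[.541,.090,-.07],2);print('damper',o.x,o.fun)
for n in('scene','side'):
  for t in('chock','spacer','bush','grease_tin','wrench'): print(n,t,[(round(d['score'],2),np.round(d['bbox']).tolist()) for d in r.outline_of(t,n)])
E
```

```text
time: 33.83
ee_pos: [0.4261, 0.0976, 0.1115]
eef_rot: [0.999, -0.034, 0.0, -0.0]
ft_force: [0.0, -0.0, -0.6]
width: 0.038
grip_force: 5.0
time: 34.17
ee_pos: [0.426, 0.0975, 0.1113]
eef_rot: [0.999, -0.034, 0.0, -0.0]
ft_force: [0.2, 0.4, -0.0]
width: 0.0509
grip_force: 0.0
time: 34.83
ee_pos: [0.426, 0.0974, 0.2615]
eef_rot: [0.999, -0.034, 0.0, -0.0]
ft_force: [-0.3, 0.6, -1.0]
width: 0.0527
grip_force: 0.0
[(0.76, [326.0, 233.0, 54.0, 50.0])]
spacer [ 0.42671221  0.096823   -0.03666397] 0.04974309123732812
damper [ 0.54021069  0.09061398 -0.08028656] 0.12660852534044154
scene chock [(0.84, [379.0, 270.0, 58.0, 53.0]), (0.64, [177.0, 234.0, 62.0, 50.0])]
scene spacer [(0.79, [225.0, 318.0, 18.0, 24.0]), (0.53, [375.0, 212.0, 18.0, 21.0])]
scene bush [(0.83, [222.0, 386.0, 27.0, 30.0])]
scene grease_tin [(0.58, [510.0, 311.0, 49.0, 51.0])]
scene wrench [(0.63, [134.0, 359.0, 27.0, 84.0])]
side chock [(0.81, [248.0, 422.0, 77.0, 79.0]), (0.78, [347.0, 220.0, 58.0, 30.0]), (0.34, [315.0, 199.0, 132.0, 33.0])]
side spacer [(0.72, [284.0, 205.0, 15.0, 16.0]), (0.64, [381.0, 349.0, 22.0, 23.0])]
side bush [(0.89, [455.0, 348.0, 18.0, 29.0])]
side grease_tin [(0.75, [372.0, 150.0, 32.0, 21.0])]
side wrench [(0.76, [431.0, 444.0, 103.0, 45.0])]
```

```bash
python3 -c "
from bench import r
print(r.close_job())"
```

```text
the job is handed in; nothing more can be done
None
```

I handed the job in at about 35 s. By my last camera fits and force readings, the damper rests against both chock wedges and the spacer is seated on the rod. Everything is released, and the bush, tin and wrench are where they started; the hand-in call returned no verdict.

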